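# Seat a part nest on the locating pin of a print register plate

## Task

Pick up the aluminium part nest by its black block and seat it on the grey register plate: feel gently along the slot until the nest's hole drops over the locating pin, so that it sits fully flush, with its long side square against the steel fence, and let go of it. The pin is clamped anywhere along the slot and its position is not measured. Work with a light hand, never pressing or knocking it on the plate, pin or fence with more than 60 newtons, and leave the strips, the jar and the squeegee where they are.

Things in the scene. Friction and masses are not known exactly. Their poses are not given: they have to be found in the camera images.
- nest: Part nest, loose, 0.28-0.52 kg, flat on the bench: bare aluminium plate 140 (x) x 60 (y) x 12 (z) mm with a black plastic block 50 (x) x 36 (y) mm on top, centred at x -29 mm, y 0, from 12 to 42 mm above the underside (a channel 22 wide, 10 deep runs along x in its top). Grip the block across its 36 mm (along y), above the plate. Origin: centre of the plate's underside, z up.
- hole (a point): Centre, at the underside, of the nest's one round through hole, 11.5 mm diameter, 14 mm from the nest's origin along its +x; axes as the nest's. The plate around it is 12 mm thick.
- plate: Register plate, fixed: grey steel, 200 (x) x 130 (y) x 18 (z) mm, origin at the centre of its underside, z up; it carries the slot, pin and fence. Seated, the nest's x axis runs along this plate's x, block end towards -x, and its +y long side lies along the fence. A nest turned about its hole by +0.15 rad (counter-clockwise from above) relative to this plate is clear of the fence.
- slot (a point): Middle of the straight slot (59 along x, 11 wide, 8 deep, mm) in the register plate's top face, at that face (plate x +18, y 0, z +18 mm). In it a rigid steel pin of 10 mm diameter stands 10 mm above the face, flat on top with rim slightly rounded; it is clamped on the slot's centre line anywhere within 24 mm of this point along x, differently each time, unmeasured: see or feel it.
- fence (a point): Middle of the fence's straight inner face, at the level of the register plate's top face (plate x -54, y +30.5, z +18 mm). The fence is a fixed steel bar 52 mm long along x, 10 mm thick towards +y, 10 mm high above the face. With the hole centred on the pin and the nest square, the nest's +y side is 0.5 mm from this face.
- strips: Bystander, loose: a stack of five bare steel strips, 34 (x) x 120 (y) x 20 (z) mm; origin at the centre of the underside.
- jar: Bystander, loose: a white plastic ink jar with black lid, 60 mm diameter, 65 mm high; origin at the centre of the underside.
- squeegee: Bystander, loose: a print squeegee lying flat, wooden bar 120 (x) x 26 (y) x 22 (z) mm with a black rubber blade on its +y side; origin at the middle of the wooden bar's underside.
There are look-alikes about, which are no part of the job. What is shaped like the plate but blue or pink is not meant.

How it is judged:
At the end, for the whole second after the job is handed in: The nest is let go and at rest on the register plate: underside within 2.5 mm of its top face, tilt under 0.03 rad, hole over the pin (within 4 mm of the slot's centre line, 26 mm of its middle), fence on the nest's +y side, that side parallel to the fence within 0.035 rad (z of hole in the frame of plate between 0.0155 and 0.0205 m and y of hole in the frame of plate between -0.004 and 0.004 m and x of hole in the frame of plate between -0.008 and 0.044 m and y of fence in the frame of nest above 0.02 m and angle between nest's own z axis and vertical below 0.03 rad and angle between the x axis of nest and the x axis of plate, either way round below 0.035 rad and linear speed of nest below 0.01 m/s); the robot touches nothing.
It fails at once if the nest presses or strikes the register plate, its pin or fence with more than 60 N (contact force between nest and plate above 60 N).
It fails at once if the stack of steel strips is shifted by more than 20 mm (distance of strips from where it was at the start of the episode above 0.02 m).
It fails at once if the ink jar is shifted by more than 20 mm (distance of jar from where it was at the start of the episode above 0.02 m).
It fails at once if the squeegee is shifted by more than 20 mm (distance of squeegee from where it was at the start of the episode above 0.02 m).
It also fails if it takes over 72 s, if anything falls off the work surface, if the arm or the gripper's body presses on something with over 40 N, if the wrist force passes 120 N, or if a joint passes its speed limit or range.

## Robot

A 7-joint arm with a two-finger parallel gripper is mounted at the origin on the work surface. World frame = base frame: x ahead of the robot, y to its left, z up, the work surface at z = 0. Lengths are in m, angles in rad, forces in N, time in s.
With the tool pointing down it reaches from about 0.425 to 0.95 m from the base axis. Payload 4.7 kg.
Tool frame: the origin (TCP) lies between the finger pads; the fingertips stand 17 mm ahead of it and the grasp point (between the pads) lies 2 mm behind it (env.finger_overhang is the distance from the TCP to the fingertips, in m); z points along the fingers, y is the line along which they close (so a half turn about z gives the same grasp; the last joint's range is limited). The gripper opens to 85 mm and grips with 20 to 120 N. Pads are 22 mm wide; open, the fingers measure 114 mm over their backs; the gripper's body (76 mm by 85 mm) begins 54 mm behind the grasp point. The pads swing forward as they close: fully open they stand 13 mm farther back than shut.
Start: joints at [1.123, 0.469, -0.049, 1.532, 0.024, 1.141, -0.082], TCP at [0.275, -0.617, 0.248] pointing down, gripper open.
Joint ranges: [-2.59, 2.59], [-0.33, 1.99], [-1.39, 1.29], [0.1, 2.45], [-1.04, 4.18], [0.21, 1.99], [-2.66, 2.66]. Speed limits (rad/s): [2.57, 2.57, 3.14, 3.14, 3.14, 3.14, 3.14].

## Interface

Orientations are given as a unit quaternion [w, x, y, z].
In Python, from plant import sensors, snapshot, calibration, order, env gives the robot as it stands.
- The arm moves only by the tool send_rows, never from a script. Its argument "increments" is a list of rows, each a list of 4 numbers: the shift along the tool's x, y, z in units of 25 mm (1.0 is 25 mm), then the turn about the tool's z in units of 6 degrees (1.0 is 6 degrees). A call has 1 to 10 rows; each row shifts and turns the commanded pose from where the row before left it, along the tool's axes as they then stand; what a row does not reach is not made up. A row lasts 1/12 s, in which the tool goes at most 41.7 mm and 7.16 degrees, less where a joint would pass 70% of its speed; a pose out of reach is approached as far as the arm can. A call is refused whole if a number of a shift passes 1 or a number of a turn 1, either way. A call with a gripper value outside its range is refused whole. "hand" is the opening, from 0 (shut) to 1 (fully open), set as the call begins (left out, the last holds). The fingers move at their own pace and stop on an object; the grip force is fixed at half the most. Time passes only in rows, so rows that do not move let the fingers close. It gives the time, the measured TCP pose, the force, the opening and the grip force at its end, in the units of the state.
- sensors.get_obs(): the state, without advancing time (a new reading comes with each control period).
- snapshot(name): name is "scene" or "top" or "wrist"; returns the picture (400x640x3 uint8, blue, green, red); there is no depth.
- calibration(name): a dict with "fx", "fy", "cx", "cy" (pixels), "extrinsics" (4x4, takes a point from camera to world coordinates); the wrist camera has in their place "hand_eye" (4x4, takes a point from camera to tool coordinates, whose origin is the TCP and whose axes are the flange's). Camera axes: x right, y up, looking along -z (the intrinsics and any distortion apply to the point x, -y, -z); pixel columns grow to the right and rows downward; lengths in m; the calibration is good to about 2 mm. The wrist camera is an equidistant fisheye: a pixel r from the principal point sees the ray r / f radians off the axis. A picture is of the moment at which its call begins: read the wrist's pose just before it. calibration takes no time and is no camera call.
- order.sign_off(): hands the job in; it is judged then, once.
The state is a dict: "time_s": time; "joint_pos": joint angles; "qvel": joint speeds; "effort": joint torques, N m; "ee_pos": TCP position; "tool_rot": TCP orientation; "ft_force": force on the tool from outside, world axes, zero at the start; "wrist_torque": the same for the moment, N m; "opening": opening from 0.0 (shut) to 1.0 (fully open); "grasp_force": force on a finger pad.
Only numpy, scipy, OpenCV 4.12 (cv2) and the standard library are available. Lean on these libraries where they do the work, as an engineer would, in place of code of your own. Each camera call takes 0.05 s, during which the arm holds its last target. There are 200 camera calls.

## Working session

There is one attempt and no reset: what is moved stays moved. The work goes in short steps, Python scripts to look and compute and a tool call to move; the robot and the scene stay as the last step left them, time stands still between calls to the robot, and variables do not carry over. Pictures are saved under pics/ and viewed, at most 10 in all, crops included, and the job is handed in when it is done.

Besides the shell and the picture viewer there is one more tool, called after "Emit:" by a JSON object that holds its "op" and its "data". send_rows: Moves the arm, as the interface text tells. Its arguments: {"type":"object","properties":{"increments":{"type":"array"},"hand":{"type":"number"}},"required":["increments"]}

```bash
ls; mkdir -p pics
python3 - <<'E'
from plant import sensors, snapshot, calibration, order, env
import cv2
o=sensors.get_obs();print(o['time_s'],o['ee_pos'],o['tool_rot'],o['ft_force'],o['opening'],env.finger_overhang)
for n in ("scene","top"):
    cv2.imwrite(f"pics/{n}0.png",snapshot(n)); print(n,calibration(n))
print(calibration("wrist"))
E
```

```text
pics
0.0 [ 0.27431341 -0.6161518   0.24726348] [-9.42337668e-04  9.78154050e-01  2.07879103e-01 -2.13025314e-04] [-0.14749355  0.11062808 -0.44338779] 0.9991920390403638 0.017
scene {'fx': 511.54498391965325, 'fy': 511.54498391965325, 'cx': 316.42305678393814, 'cy': 199.2120425764756, 'extrinsics': array([[-0.04195387, -0.58843727,  0.80745368,  1.52601829],
       [ 0.9990173 , -0.0131445 ,  0.04232804,  0.26656515],
       [-0.01429382,  0.80843602,  0.58841048,  0.79394724],
       [ 0.        ,  0.        ,  0.        ,  1.        ]])}
top {'fx': 373.89032175808353, 'fy': 373.89032175808353, 'cx': 321.6473930156667, 'cy': 196.61923277460724, 'extrinsics': array([[ 0.02697526,  0.99365533, -0.10918528,  0.38187211],
       [-0.99925648,  0.02981356,  0.02444658,  0.20740532],
       [ 0.02754668,  0.10844465,  0.99372075,  1.15685712],
       [ 0.        ,  0.        ,  0.        ,  1.        ]])}
{'fx': 309.70691628693146, 'fy': 309.70691628693146, 'cx': 320.2539993452632, 'cy': 198.8308075445933, 'hand_eye': array([[ 2.27185321e-04,  9.56429011e-01,  2.91964889e-01,
         7.34097777e-02],
       [ 9.99999505e-01, -5.00156318e-04,  8.60304829e-04,
        -2.89912195e-04],
       [ 9.68848580e-04,  2.91964549e-01, -9.56428651e-01,
        -1.24465352e-01],
       [ 0.00000000e+00,  0.00000000e+00,  0.00000000e+00,
         1.00000000e+00]])}
```

View pics/top0.png

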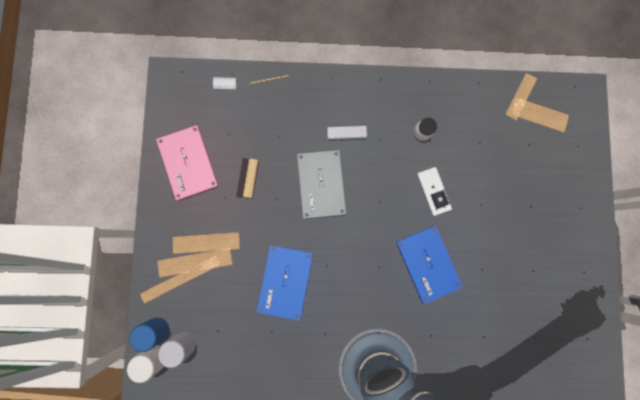

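View pics/scene0.png

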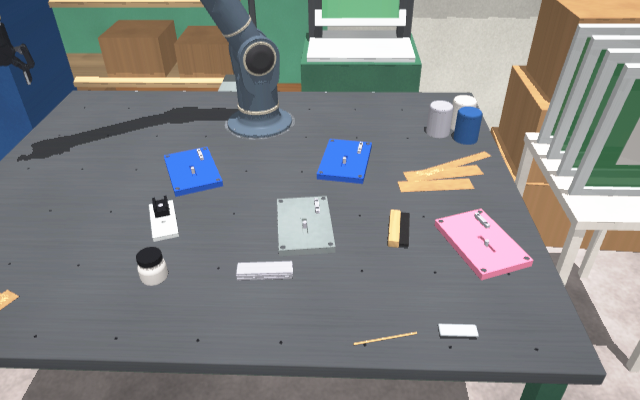

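The top picture shows the nest at (434,191), its block towards the bottom (440,198). The grey plate is at (321,184), the fence at its lower left (312,202). The strips are at (347,132), the jar at (426,128) and the squeegee at (248,178). Next I'll enlarge the nest and the plate.

Run:
```python
import cv2,numpy as np
t=cv2.imread("pics/top0.png")
a=cv2.resize(t[140:230,285:355],None,fx=6,fy=6,interpolation=cv2.INTER_CUBIC)
b=cv2.resize(t[150:240,405:465],None,fx=6,fy=6,interpolation=cv2.INTER_CUBIC)
cv2.imwrite("pics/crop0.png",np.hstack([a,b]))
```

```text
(no output)
```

View pics/crop0.png

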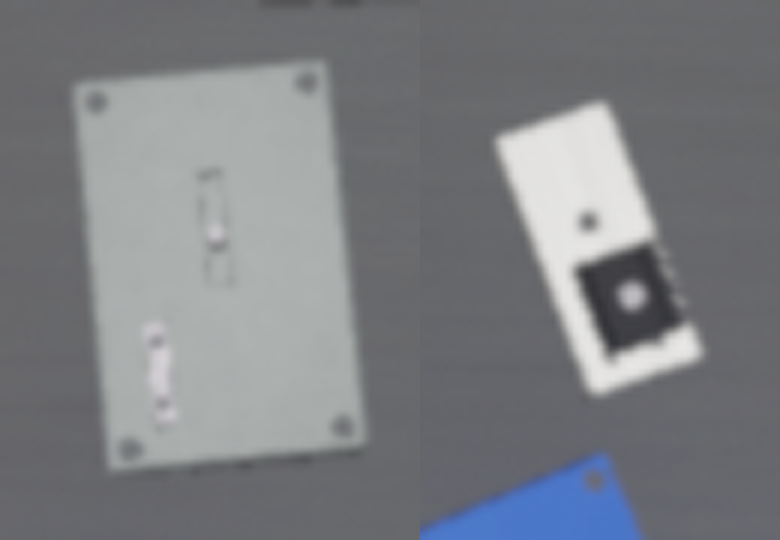

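The left crop shows the plate's corners at (73,86), (326,61), (367,443) and (109,470), the slot from (210,170) to (222,287), the pin at about (216,232) and the fence from (153,322) to (167,425). In the right crop the nest's corners are at (497,138), (603,100), (703,355) and (595,395), with the hole at (588,221).

```bash
cat > h.py <<'E'
import numpy as np,cv2
from plant import sensors, snapshot, calibration, order
from scipy.spatial.transform import Rotation as R
def ground(name,uv,z):
    c=calibration(name);E=np.array(c['extrinsics']);u,v=uv
    d=E[:3,:3]@np.array([(u-c['cx'])/c['fx'],-(v-c['cy'])/c['fy'],-1])
    return E[:3,3]+d*(z-E[2,3])/d[2]
def wrist_ground(uv,z,o):
    c=calibration("wrist");H=np.array(c['hand_eye'])
    q=o['tool_rot'];Rt=R.from_quat([q[1],q[2],q[3],q[0]]).as_matrix()
    d=np.array([uv[0]-c['cx'],uv[1]-c['cy']]);r=np.hypot(*d);th=r/c['fx']
    ray=np.array([np.sin(th)*d[0]/r,-np.sin(th)*d[1]/r,-np.cos(th)])
    p=np.array(o['ee_pos'])+Rt@H[:3,3];w=Rt@H[:3,:3]@ray
    return p+w*(z-p[2])/w[2]
def axes(o):
    q=o['tool_rot'];return R.from_quat([q[1],q[2],q[3],q[0]]).as_matrix()
def delta(o,xyz):  # units of 25 mm in tool axes
    return axes(o).T@(np.array(xyz)-np.array(o['ee_pos']))/.025
E
python3 - <<'E'
from h import *
f=lambda p,x0,y0:(x0+(p[0]+.5)/6-.5,y0+(p[1]+.5)/6-.5)
def rect(P,nm):
    P=np.array(P)[:,:2];c=P.mean(0);x=(P[0]+P[1]-P[2]-P[3])/2;y=(P[0]+P[3]-P[1]-P[2])/2
    print(nm,c,'L',np.hypot(*x),np.hypot(*y),'yaw',np.arctan2(x[1],x[0]),np.arctan2(-y[0],y[1]))
rect([ground("top",f(p,285,140),.018) for p in [(73,86),(326,61),(367,443),(109,470)]],'plate')
for n,p,z in (('slotT',(210,170),.018),('slotB',(222,287),.018),('pin',(216,232),.028),('fT',(153,322),.028),('fB',(167,425),.028)): print(n,ground("top",f(p,285,140),z)[:2])
g=lambda p:(405+(p[0]-420+.5)/6-.5,150+(p[1]+.5)/6-.5)
rect([ground("top",g(p),.012) for p in [(497,138),(603,100),(703,355),(595,395)]],'nest')
print('hole',ground("top",g((588,221)),.012)[:2])
o=sensors.get_obs();print(axes(o))
E
```

```text
plate [0.54768264 0.18229604] L 0.19922537299343016 0.1317978936569434 yaw 0.12647601635414132 0.13324906575242343
slotT [0.59601613 0.18817513]
slotB [0.53543959 0.18035288]
pin [0.56222818 0.1844072 ]
fT [0.51514633 0.21504933]
fB [0.46311148 0.20641395]
nest [ 0.5369671  -0.17142201] L 0.14182246589730074 0.06029457709592273 yaw 0.36773951022415674 0.3752992038034838
hole [ 0.5500065  -0.16558022]
[[ 9.13568875e-01  4.06683242e-01 -8.06759482e-04]
 [ 4.06684030e-01 -9.13567526e-01  1.57311768e-03]
 [-9.72686666e-05 -1.76524755e-03 -9.99998437e-01]]
```

Emit:
{"op": "send_rows", "data": {"increments": [[0.8,-0.6,0.1,0],[0.98,-0.75,0.2,0],[0.98,-0.75,0.2,0],[0.98,-0.75,0.2,0],[0.98,-0.75,0.2,0],[0.98,-0.75,0.2,0],[0.98,-0.75,0.2,0],[0.98,-0.75,0.2,0],[0.98,-0.75,0.2,0],[0.98,-0.75,0.2,0]], "hand": 1}}

```text
time_s: 0.93
ee_pos: [0.4198, -0.3494, 0.2003]
tool_rot: [-0.0, 0.978, 0.208, -0.0]
ft_force: [0.1, -0.1, 1.0]
opening: 1.003
grasp_force: 0.0
```

Emit:
{"op": "send_rows", "data": {"increments": [[0.98,-0.75,0.2,0],[0.98,-0.75,0.2,0],[0.98,-0.75,0.2,0],[0.98,-0.75,0.2,0],[0.98,-0.75,0.2,0],[0.98,-0.75,0.2,0],[0.18,-0.18,0.3,0.47],[0,0,0,0],[0,0,0,0]]}}

```text
time_s: 1.68
ee_pos: [0.5098, -0.1825, 0.1628]
tool_rot: [-0.0, 0.983, 0.185, -0.001]
ft_force: [0.2, -0.0, 0.3]
opening: 0.994
grasp_force: 0.0
```

Run:
```python
from h import *
import json
o=sensors.get_obs();im=snapshot("wrist");cv2.imwrite("pics/w1.png",im)
json.dump({k:np.array(o[k]).tolist() for k in('ee_pos','tool_rot')},open('w1.json','w'))
print(o['ee_pos'],o['time_s'],np.arctan2(*axes(o)[[1,0],0]),delta(o,(.510,-.182,.16)),o['ft_force'])
```

```text
[ 0.50979683 -0.18248162  0.16277214] 1.6833 0.3714439232719778 [ 0.01474777 -0.01494058  0.11086956] [ 0.23344241 -0.00202292  0.3412201 ]
```

View pics/w1.png

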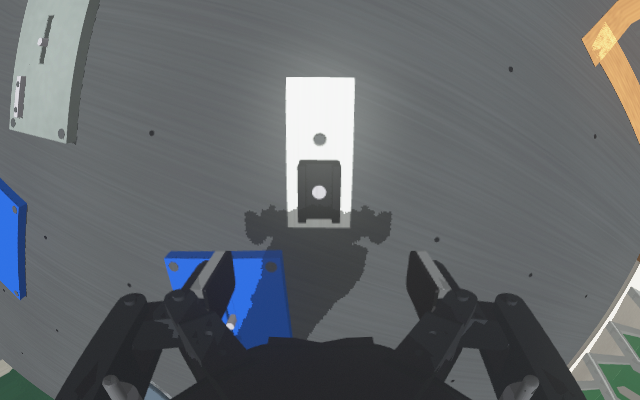

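The wrist picture shows the nest square in view: its far edge runs from (286,77) to (355,78) and its near edge from about (288,227) to (352,228). The hole is at (319.5,139) and the block's top spans (301,161) to (342,222).

Run:
```python
from h import *
import json
o=json.load(open('w1.json'))
P=[wrist_ground(p,.012,o)[:2] for p in((286,77),(355,78),(352,228),(288,227))]
x=(P[0]+P[1]-P[2]-P[3])/2;print('nest c',np.mean(P,0),np.hypot(*x),np.arctan2(x[1],x[0]))
print('hole',wrist_ground((319.5,139),.012,o))
B=np.mean([wrist_ground(p,.042,o)[:2] for p in((301,161),(338,161),(342,221),(298,221))],0);print('block',B)
yaw=np.arctan2(x[1],x[0]);e=np.array([np.cos(yaw),np.sin(yaw)])
print('block from hole',wrist_ground((319.5,139),.012,o)[:2]-.043*e)
print('delta',delta(o,(*B,.033)))
# plate
print('pin',wrist_ground((42,42),.028,o))
```

```text
nest c [ 0.53760772 -0.17101707] 0.13968636572637663 0.36847903026825324
hole [ 0.55096321 -0.16510315  0.012     ]
block [ 0.51351446 -0.18002269]
block from hole [ 0.51084953 -0.18059162]
delta [ 0.18282873 -0.03482719  5.19061082]
pin [0.56265626 0.17746358 0.028     ]
```

Emit:
{"op": "send_rows", "data": {"increments": [[0.05,-0.04,0.9,0],[0,0,1,0],[0,0,1,0],[0,0,1,0],[0,0,0.7,0],[0,0,0.3,0],[0,0,0.2,0],[0,0,0.09,0],[0,0,0,0],[0,0,0,0]]}}

```text
time_s: 2.57
ee_pos: [0.5119, -0.1817, 0.0346]
tool_rot: [0.001, 0.983, 0.184, 0.001]
ft_force: [0.1, -0.2, 0.0]
opening: 1.001
grasp_force: 0.0
```

Emit:
{"op": "send_rows", "data": {"increments": [[0,0,0,0],[0,0,0,0],[0,0,0,0],[0,0,0,0],[0,0,0,0],[0,0,0,0],[0,0,0,0],[0,0,0,0],[0,0,0,0],[0,0,0,0]], "hand": 0}}

```text
time_s: 3.4
ee_pos: [0.5116, -0.1812, 0.0341]
tool_rot: [0.0, 0.983, 0.184, 0.0]
ft_force: [-0.1, 0.3, 4.2]
opening: 0.403
grasp_force: 62.9
```

Emit:
{"op": "send_rows", "data": {"increments": [[0,0,-0.2,0],[0,0,-0.5,0],[0,0,-0.8,0],[0,0,-0.9,0],[0,0,-0.9,0],[0,0,-0.5,0],[0.02,-0.3,-0.2,0],[0.13,-0.6,0,0],[0.13,-0.9,0,0],[0.13,-0.9,0,0]]}}

```text
time_s: 4.23
ee_pos: [0.4946, -0.1135, 0.1324]
tool_rot: [-0.001, 0.983, 0.183, -0.001]
ft_force: [-0.2, 0.5, -4.3]
opening: 0.404
grasp_force: 61.9
```

Emit:
{"op": "send_rows", "data": {"increments": [[0.14,-0.95,0,0],[0.14,-0.95,0,0],[0.14,-0.95,0,0],[0.14,-0.95,0,0],[0.14,-0.95,0,0],[0.14,-0.95,0,0],[0.14,-0.95,0,0],[0.14,-0.95,0,0],[0.14,-0.95,0,0],[0.14,-0.85,0,0]]}}

```text
time_s: 5.07
ee_pos: [0.4418, 0.1187, 0.1324]
tool_rot: [0.0, 0.983, 0.184, -0.002]
ft_force: [0.2, -0.5, -3.7]
opening: 0.408
grasp_force: 61.8
```

Emit:
{"op": "send_rows", "data": {"increments": [[0.05,-0.7,0,0],[0,-0.5,0,0],[0,0,0,0.4],[0,0,0,0.47],[0,0,0,0],[0,0,0,0],[0,0,0,0]]}}

```text
time_s: 5.65
ee_pos: [0.4337, 0.1455, 0.133]
tool_rot: [0.0, 0.99, 0.139, -0.001]
ft_force: [0.1, 0.2, -3.7]
opening: 0.409
grasp_force: 61.8
```

Run:
```python
from h import *
import json
o=sensors.get_obs();im=snapshot("wrist");cv2.imwrite("pics/w2.png",im)
json.dump({k:np.array(o[k]).tolist() for k in('ee_pos','tool_rot')},open('w2.json','w'))
cv2.imwrite("pics/w2c.png",cv2.resize(im[0:230,200:460],None,fx=2.5,fy=2.5,interpolation=cv2.INTER_CUBIC)) 
print(o['ee_pos'],o['time_s'],np.arctan2(*axes(o)[[1,0],0]),o['ft_force'],o['opening'])
```

```text
[0.43368451 0.14553344 0.13301549] 5.65 0.27946517797183434 [ 0.07319479  0.21725023 -3.71524337] 0.40934035827201526
```

View pics/w2c.png

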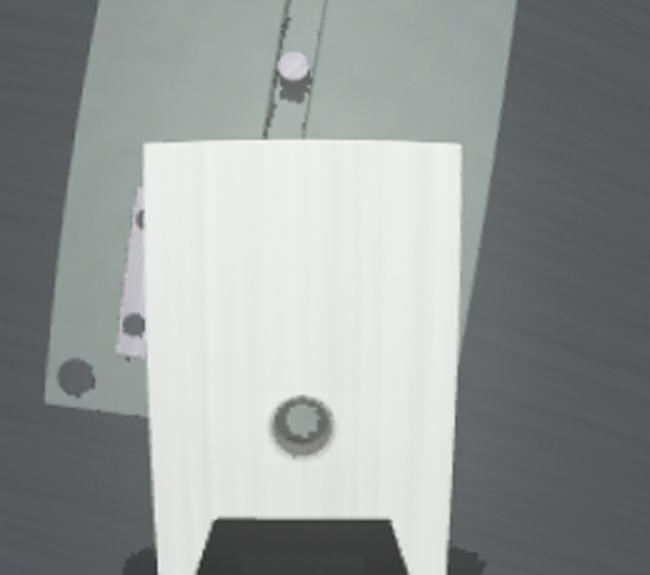

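The crop shows the hole's top rim centred at (302,427) and the pin's top centred at (293,66). The slot's left edge runs from (264,138) to (290,0), and its right edge from (304,138) to (326,2). The plate's left edge runs from (45,403) to (98,5).

Run:
```python
from h import *
import json
o=json.load(open('w2.json'))
f=lambda p:(200+(p[0]+.5)/2.5-.5,(p[1]+.5)/2.5-.5)
W=lambda p,z:wrist_ground(f(p),z,o)
pin=W((293,66),.028);hole=W((302,427),o['ee_pos'][2]-.022);print('pin',pin,'hole',hole)
A=axes(o);print('hole in tool',A.T@(hole-o['ee_pos'])*1e3)
for a,b in(((264,138),(290,0)),((304,138),(326,2)),((45,403),(98,5))):
    d=W(b,.018)-W(a,.018);print('yaw',np.arctan2(d[1],d[0]))
print('nest edges yaw')
z=o['ee_pos'][2]-.022
for a,b in(((157,570),(144,144)),((447,570),(462,144))):
    d=W(b,z)-W(a,z);print(np.arctan2(d[1],d[0]))
d=W((462,144),z)-W((144,144),z);print('end',np.arctan2(d[0],-d[1]), 'len',np.hypot(*d[:2]))
print('move tool mm',A.T@(pin-hole)*1e3)
```

```text
pin [0.56223857 0.18534641 0.028     ] hole [0.47489033 0.15753214 0.11101549]
hole in tool [42.94885473 -0.16950809 21.93753811]
yaw 0.10998089769588273
yaw 0.1310843315173802
yaw 0.1296457102967208
nest edges yaw
0.275540107703237
0.2795900880048856
end 0.28022028694576706 len 0.05959108134412637
move tool mm [91.75237075 -2.65071016 82.88181827]
```

Emit:
{"op": "send_rows", "data": {"increments": [[0.3,-0.1,0,0],[0.7,0,0,0],[0.8,0,0,0],[0.8,0,0,0],[0.6,0,0.2,0],[0.37,0,0.6,0],[0.1,0,0.8,0],[0,0,0.6,0],[0,0,0.3,0],[0,0,0.1,0]]}}

```text
time_s: 6.53
ee_pos: [0.5213, 0.1731, 0.0669]
tool_rot: [0.0, 0.99, 0.139, -0.001]
ft_force: [-0.9, 0.5, -3.4]
opening: 0.405
grasp_force: 61.8
```

Emit:
{"op": "send_rows", "data": {"increments": [[0,0,0,0],[0,0,0,0],[0,0,0,0]]}}

```text
time_s: 6.78
ee_pos: [0.5227, 0.1737, 0.0696]
tool_rot: [-0.0, 0.99, 0.139, 0.001]
ft_force: [0.3, -0.8, -3.1]
opening: 0.409
grasp_force: 61.8
```

Run:
```python
from h import *
o=sensors.get_obs();im=snapshot("wrist");cv2.imwrite("pics/w3.png",im)
cv2.imwrite("pics/w3c.png",cv2.resize(im[130:230,260:380],None,fx=6,fy=6,interpolation=cv2.INTER_CUBIC)) 
A=axes(o);print(o['ee_pos'],np.arctan2(*A[[1,0],0]),A[2],o['ft_force'],o['time_s'])
hole=o['ee_pos']+A@[.043,-.0002,.034];print('hole',hole,'pin-hole tool mm',A.T@(np.array([.5622,.1853,.028])-hole)*1e3)
```

```text
[0.52273371 0.17371163 0.0696335 ] 0.27847272776240184 [ 2.24250519e-03 -1.01804941e-04 -9.99997480e-01] [ 0.28049182 -0.82068503 -3.135224  ] 6.7833
hole [0.56409447 0.18574834 0.03573004] pin-hole tool mm [-1.96206406 -0.08890788  7.72566518]
```

View pics/w3c.png

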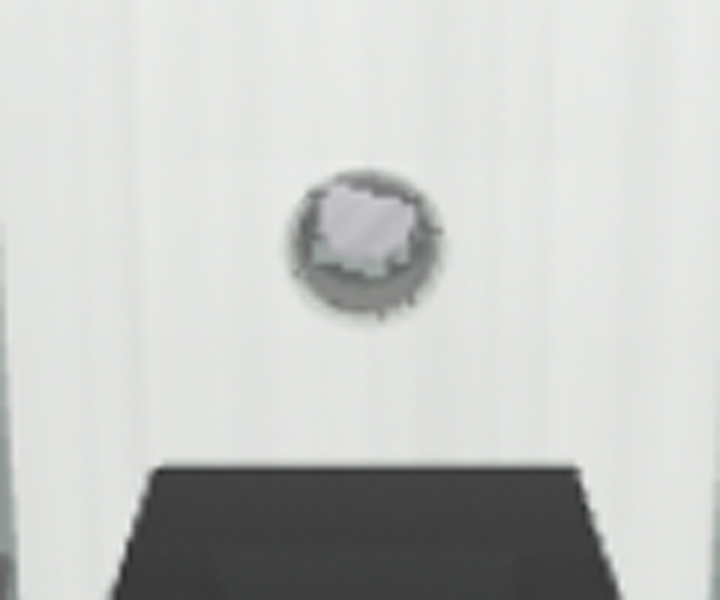

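Through the hole (rim centre at about (364,244)) the pin's top is visible from x = 310 to 417. Its lower edge is at y ≈ 265, so its centre is at about (363.5,212).

Run:
```python
from h import *
o=sensors.get_obs();A=axes(o)
f=lambda p:(260+(p[0]+.5)/6-.5,130+(p[1]+.5)/6-.5)
pin=wrist_ground(f((363.5,212)),.028,o);hole=wrist_ground(f((364,244)),o['ee_pos'][2]-.022,o)
print(o['ee_pos'],pin,hole,A.T@(pin-hole)*1e3)
```

```text
[0.52265162 0.17365487 0.06959288] [0.56297733 0.18555158 0.028     ] [0.56399501 0.1857763  0.04759288] [-1.08194587 -0.06239435 19.59062802]
```

Emit:
{"op": "send_rows", "data": {"increments": [[-0.05,0,0,0],[0,0,0.1,0],[0,0,0.1,0],[0,0,0.04,0],[0,0,0,0],[0,0,0,0]]}}

```text
time_s: 7.33
ee_pos: [0.5207, 0.173, 0.0624]
tool_rot: [0.0, 0.99, 0.139, -0.0]
ft_force: [0.6, -0.1, -2.5]
opening: 0.413
grasp_force: 61.8
```

Emit:
{"op": "send_rows", "data": {"increments": [[0,0,0.02,0],[0,0,0.02,0],[0,0,0.02,0],[0,0,0.02,0],[0,0,0,0],[0,0,0,0]]}}

```text
time_s: 7.83
ee_pos: [0.5213, 0.1732, 0.0607]
tool_rot: [-0.0, 0.99, 0.139, 0.001]
ft_force: [1.7, 0.7, -2.6]
opening: 0.413
grasp_force: 61.8
```

Emit:
{"op": "send_rows", "data": {"increments": [[0,0,0.02,0],[0,0,0.02,0],[0,0,0.02,0],[0,0,0,0],[0,0,0,0]]}}

```text
time_s: 8.25
ee_pos: [0.5213, 0.1732, 0.0592]
tool_rot: [-0.0, 0.99, 0.139, 0.001]
ft_force: [2.5, 0.4, -3.1]
opening: 0.41
grasp_force: 61.8
```

Emit:
{"op": "send_rows", "data": {"increments": [[0,0,0.02,0],[0,0,0.02,0],[0,0,0,0],[0,0,0,0]]}}

```text
time_s: 8.58
ee_pos: [0.5213, 0.1732, 0.0583]
tool_rot: [-0.0, 0.99, 0.139, 0.001]
ft_force: [4.3, 1.3, -1.5]
opening: 0.409
grasp_force: 61.9
```

Emit:
{"op": "send_rows", "data": {"increments": [[0.02,0,0,0],[0,0,0.02,0],[0,0,0.02,0],[0,0,0,0],[0,0,0,0]]}}

```text
time_s: 9.0
ee_pos: [0.5214, 0.1732, 0.0571]
tool_rot: [-0.0, 0.99, 0.139, 0.0]
ft_force: [3.2, 1.9, -2.0]
opening: 0.407
grasp_force: 61.9
```

Emit:
{"op": "send_rows", "data": {"increments": [[0,0,0.02,0],[0,0,0.02,0],[0,0,0,0],[0,0,0,0]]}}

```text
time_s: 9.33
ee_pos: [0.5214, 0.1733, 0.0561]
tool_rot: [-0.0, 0.99, 0.139, 0.0]
ft_force: [3.2, 0.7, -3.6]
opening: 0.411
grasp_force: 61.9
```

Emit:
{"op": "send_rows", "data": {"increments": [[0.02,0,0.02,0],[0,0,0.02,0],[0,0,0.02,0],[0,0,0.02,0],[0,0,0,0],[0,0,0,0]]}}

```text
time_s: 9.83
ee_pos: [0.5215, 0.1732, 0.0539]
tool_rot: [0.0, 0.99, 0.139, -0.0]
ft_force: [2.6, 2.1, -3.2]
opening: 0.409
grasp_force: 61.9
```

Emit:
{"op": "send_rows", "data": {"increments": [[0,0,0.02,0],[0,0,0,0],[0,0,0,0]]}}

```text
time_s: 10.08
ee_pos: [0.5215, 0.1732, 0.0534]
tool_rot: [0.0, 0.99, 0.139, -0.0]
ft_force: [1.7, 0.3, -3.1]
opening: 0.407
grasp_force: 61.9
```

Emit:
{"op": "send_rows", "data": {"increments": [[0,-0.036,0,0.2],[0,-0.036,0,0.2],[0,-0.036,0,0.2],[0,-0.036,0,0.2],[0,0,0,0],[0,0,0,0]]}}

```text
time_s: 10.58
ee_pos: [0.5206, 0.177, 0.0535]
tool_rot: [0.0, 0.995, 0.097, -0.0]
ft_force: [2.0, 1.4, -3.8]
opening: 0.41
grasp_force: 61.8
```

Emit:
{"op": "send_rows", "data": {"increments": [[0,-0.036,0,0.2],[0,-0.018,0,0.1],[0,0,0,0],[0,0,0,0]]}}

```text
time_s: 10.92
ee_pos: [0.5204, 0.1782, 0.0535]
tool_rot: [0.0, 0.997, 0.082, -0.0]
ft_force: [1.3, 1.3, -3.9]
opening: 0.41
grasp_force: 61.8
```

Run:
```python
from h import *
o=sensors.get_obs();A=axes(o);print(o['ee_pos'],np.arctan2(*A[[1,0],0]),o['ft_force'],o['wrist_torque'],o['time_s'], o['ee_pos']+A@[.043,0,.034])
im=snapshot("wrist");cv2.imwrite("pics/w4c.png",cv2.resize(im[40:300,180:460],None,fx=2.3,fy=2.3,interpolation=cv2.INTER_CUBIC))
```

```text
[0.52042006 0.17815313 0.05350481] 0.16337054978447396 [ 1.32231203  1.32260569 -3.90373739] [ 0.42974137 -0.34198032  0.06815224] 10.9167 [0.56283968 0.18514185 0.01949403]
```

View pics/w4c.png

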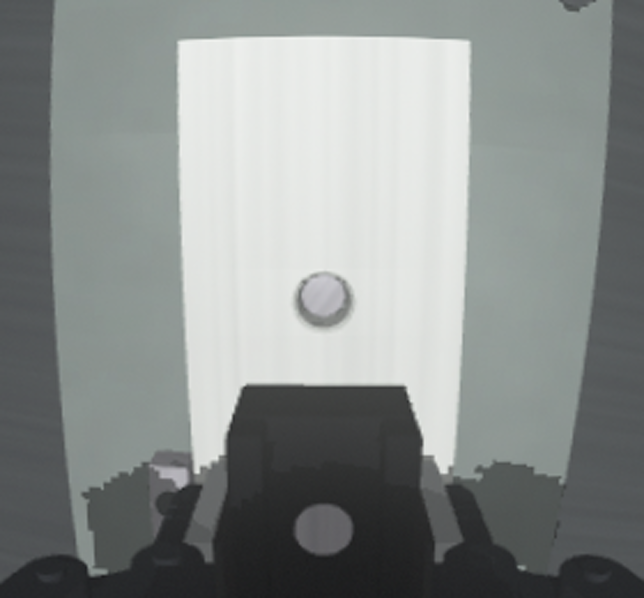

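The pin sits in the hole at (323,296), the nest is almost square, and the fence lies just to the left of it at (170,470). Next: the last bit of turn, then lower it.

Emit:
{"op": "send_rows", "data": {"increments": [[0,-0.018,0,0.1],[0,-0.018,0,0.1],[0,-0.009,0,0.05],[0,0,0,0],[0,0,0,0]]}}

```text
time_s: 11.38
ee_pos: [0.5203, 0.1792, 0.0535]
tool_rot: [0.0, 0.998, 0.069, -0.0]
ft_force: [1.5, 1.4, -2.8]
opening: 0.41
grasp_force: 61.8
```

Emit:
{"op": "send_rows", "data": {"increments": [[0,-0.01,0,0.06],[0,0,0.02,0],[0,0,0.02,0],[0,0,0,0],[0,0,0,0]]}}

```text
time_s: 11.8
ee_pos: [0.5204, 0.1792, 0.0526]
tool_rot: [0.0, 0.998, 0.065, 0.0]
ft_force: [0.6, 0.7, -3.3]
opening: 0.406
grasp_force: 61.8
```

Emit:
{"op": "send_rows", "data": {"increments": [[0,0,0.02,0],[0,0,0,0],[0,0,0,0]]}}

```text
time_s: 12.05
ee_pos: [0.5204, 0.1793, 0.0522]
tool_rot: [0.0, 0.998, 0.065, 0.0]
ft_force: [1.1, 1.4, -1.7]
opening: 0.407
grasp_force: 62.1
```

Force may be starting to show, so I'll go on in half-millimetre steps.

Emit:
{"op": "send_rows", "data": {"increments": [[0,0,0.02,0],[0,0,0,0],[0,0,0,0]]}}

```text
time_s: 12.3
ee_pos: [0.5204, 0.1793, 0.0521]
tool_rot: [0.0, 0.998, 0.065, 0.0]
ft_force: [-0.9, -1.0, 6.4]
opening: 0.41
grasp_force: 62.9
```

Emit:
{"op": "send_rows", "data": {"increments": [[0,0,0.01,0],[0,0,0,0],[0,0,0,0]]}}

```text
time_s: 12.55
ee_pos: [0.5205, 0.1792, 0.0522]
tool_rot: [0.0, 0.998, 0.065, 0.0]
ft_force: [-1.1, -2.3, 7.4]
opening: 0.408
grasp_force: 63.3
```

Emit:
{"op": "send_rows", "data": {"increments": [[0,0,0,0],[0,0,0,0],[0,0,0,0],[0,0,0,0],[0,0,0,0],[0,0,0,0],[0,0,0,0],[0,0,0,0]], "hand": 1}}

```text
time_s: 13.22
ee_pos: [0.5204, 0.1795, 0.0513]
tool_rot: [0.0, 0.998, 0.065, -0.0]
ft_force: [0.4, -0.6, -0.7]
opening: 1.001
grasp_force: 0.0
```

Emit:
{"op": "send_rows", "data": {"increments": [[0,0,-0.2,0],[0,0,-0.5,0],[0,0,-0.9,0],[0,0,-1,0],[0,0,-1,0],[0,0,-1,0],[-0.5,0,-0.5,0],[0,0,0,0],[0,0,0,0]]}}

```text
time_s: 13.97
ee_pos: [0.508, 0.1779, 0.1796]
tool_rot: [-0.0, 0.998, 0.066, 0.001]
ft_force: [0.4, 0.2, 0.1]
opening: 0.998
grasp_force: 0.0
```

Run:
```python
from h import *
import json
o=sensors.get_obs();A=axes(o);print(o['ee_pos'],np.arctan2(*A[[1,0],0]),o['ft_force'],o['opening'],o['time_s'])
json.dump({k:np.array(o[k]).tolist() for k in('ee_pos','tool_rot')},open('w5.json','w'))
im=snapshot("wrist");cv2.imwrite("pics/w5c.png",cv2.resize(im[40:280,200:460],None,fx=2.5,fy=2.5,interpolation=cv2.INTER_CUBIC))
```

```text
[0.50798296 0.17786938 0.17955812] 0.13116350355996081 [0.42779131 0.18441233 0.08612823] 0.9978931672265828 13.9667
```

View pics/w5c.png

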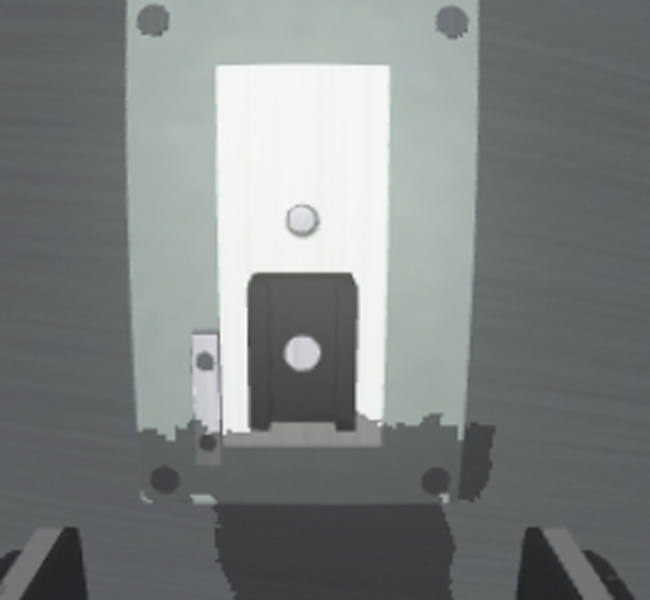

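The picture shows the nest flat on the plate, with the pin filling the hole at (302,220). Its long side lies parallel to the fence (192–220, 330–465), the gap is hairline, and the gripper is clear.

```bash
python3 -c "
from plant import order
print(order.sign_off())"
```

```text
the job is handed in; nothing more can be done
None
```

The nest is on the register plate with its hole over the pin and its long side parallel to the fence. It is let go and the job is handed in at about 14 s; the wrist force readings between moves stayed under 8 N, and sign-off returned no verdict.

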